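# Slide a heat-spreader plate out of the preheater and lay it on its heat sink

### The job

The thin aluminium heat-spreader plate lies in the guide of the (cold) preheater, where it cannot be gripped: press on it from above and drag it towards the open front until it sticks out 3 to 4 cm over the front edge, but never load the brittle glass top with more than 15 N. Then grip the overhanging end by its two long sides, take it away, and lower it onto the long finned heat sink before letting go, so that it ends lying flat, centred and lined up lengthwise on the heat sink (to about a centimetre). Leave the other things on the bench where they are.

Things in the scene. Friction and masses are not known exactly. Their poses are not given: they have to be found in the camera images.
- plate: bare aluminium heat-spreader plate, 100 mm (its x) by 60 mm (its y) by 3 mm thick, about 50 g, a small dark screw hole in each corner; origin at the centre of its underside. It starts flat on the glass deck of the preheater, its x along the guide, its front end 3 to 15 mm behind the front edge.
- warmer: grey board preheater, 150 mm (its x) by 130 mm (its y), fixed; origin at the centre of its underside, its front looks to its own -x. Its level black glass deck lies 60 mm above its origin, which is 53 to 60 mm above the bench (adjustable feet). A control hood 16 mm higher than the deck, with a flat face at x = +42 mm, closes the guide behind; the vertical front face is at x = -75 mm.
- guide (a point): point on the deck's top in the middle of the preheater, axes as warmer. Two dark steel guide rails run along x, 5 mm high, 12 mm wide, inner faces at y = -30.5 and +32.5 mm. They end flush with the front face, where the guide is open and nothing lies below an overhanging plate.
- clamp_face (a point): the face of a spring clamp in the left (+y) rail, 31 mm behind the front edge, 16 mm long, 8 mm above the deck, brass stem outside. It pushes the plate sideways with about 5 N against the right rail, so the plate drags: a finger pressing under 5 N slips on it, 8 to 11 N carries it along. Drawn straight out, the plate leaves the clamp once it sticks out about 77 mm.
- deck: the black glass deck of the preheater, 117 by 130 by 8 mm, brittle, on stiff springs (it sinks about 1 mm per 20 N): it must not be pressed (also through the plate) with more than 15 N; origin at the centre of its underside, 8 mm below its top.
- front_edge (a point): the middle of the preheater's open front edge, at the height of the top of the glass deck (53 to 60 mm above the bench); axes as warmer, so the guide opens towards its -x.
- heatsink: the long finned aluminium heat sink, 100 mm (its x) by 44 mm (its y) by 45 mm high with a flat rigid top, fixed to the bench; origin at the centre of its underside. It is narrower than the plate, so fingers that reach 15 mm below the plate pass on both sides of it.
- heatsink_top (a point): centre of the flat top of the long heat sink, 45 mm above the bench; axes as heatsink.
- spool: bystander: spool of solder wire, 52 mm across, 40 mm high, standing; origin under its centre.
- driver: bystander: screwdriver 150 mm long lying on the bench, along its x.
- fluxcan: bystander: spray can 52 mm across, 170 mm high; origin under its centre.
- jar: bystander: closed jar 48 mm across, 50 mm high; origin under its centre.
- tin: bystander: open dark tin 66 mm across, 40 mm high; origin under its centre.
- block: bystander: small square finned heat sink, 40 by 40 by 28 mm (not the one to use); origin under its centre.
Mind the look-alikes: they are no part of the job. What is shaped like the heatsink but purple is not meant. Of the things shaped like the plate, the aluminium one is meant.

How it is judged:
On the way, in this order (a step that is already met when the one before it is completed fails the run):
1. the plate overhangs the front edge by 27 to 50 mm and still lies flat on the deck (its underside within 4 mm of the top of the glass) (x of plate in the frame of front_edge between 0 and 0.023 m and angle between plate's own z axis and vertical below 0.08 rad and z of plate in the frame of front_edge between -0.004 and 0.004 m), for 0.2 s.
2. the plate is held by the fingers clear of the preheater, its centre at least 30 mm in front of the front edge or 20 mm above the deck (contact force between the fingers and plate above 0.5 N and (x of plate in the frame of front_edge below -0.03 m or z of plate in the frame of front_edge above 0.02 m)), for 0.1 s.
3. still held by the fingers, the plate has been lowered onto the long heat sink (centre within 15 mm, at most 8 mm above the top) (contact force between the fingers and plate above 0.5 N and horizontal distance between plate and heatsink_top below 0.015 m and z of plate in the frame of heatsink_top below 0.008 m), for 0.1 s.
At the end, for the whole second after the job is handed in: The plate lies released and at rest, flat (tilt under 0.05 rad) on the top of the long heat sink, its centre within 12 mm of the top's centre and its length within 0.15 rad of the heat sink's length, either way round (horizontal distance between plate and heatsink_top below 0.012 m and angle between the x axis of plate and the x axis of heatsink, either way round below 0.15 rad and angle between plate's own z axis and vertical below 0.05 rad and z of plate in the frame of heatsink_top between -0.003 and 0.003 m and linear speed of plate below 0.02 m/s and contact force between the fingers and plate below 0.05 N); the robot touches nothing.
It fails at once if the glass deck is loaded with more than 15 N, through the plate or by the robot (contact force between any of plate, the arm, the fingers and deck above 15 N).
It fails at once if a bystander is shifted by more than 20 mm (distance of any of spool, driver, fluxcan, jar, tin, block from where it was at the start of the episode above 0.02 m).
It also fails if it takes over 64 s, if anything falls off the work surface, if the arm or the gripper's body presses on something with over 40 N, if the wrist force passes 120 N, or if a joint passes its speed limit or range.

### The arm

A 6-joint arm with a two-finger parallel gripper is mounted at the origin on the work surface. World frame = base frame: x ahead of the robot, y to its left, z up, the work surface at z = 0. Lengths are in m, angles in rad, forces in N, time in s.
With the tool pointing down it reaches from about 0.3 to 0.775 m from the base axis. Payload 14.6 kg.
Tool frame: the origin (TCP) lies at the centre of the arm's flange, where the gripper is bolted on; the fingertips stand 199 mm ahead of it and the grasp point (between the pads) lies 180 mm ahead of it; z points along the fingers, y is the line along which they close (so a half turn about z gives the same grasp; the last joint's range is limited). The gripper opens to 94 mm and grips with 3 to 60 N. Pads are 16 mm wide; open, the fingers measure 119 mm over their backs; the gripper's body (75 mm by 177 mm) begins 78 mm behind the grasp point.
Start: joints at [-1.327, 0.3, 1.521, -0, 1.321, -0.067], TCP at [0.168, -0.524, 0.405] pointing down, gripper open.
Joint ranges: [-3.03, 3.03], [-0.79, 2.21], [0.23, 2.52], [-1.04, 4.18], [0, 3.07], [-2.55, 2.55]. Speed limits (rad/s): [2.22, 2.22, 2.57, 3.14, 3.14, 3.14].

### API

Orientations are given as [roll, pitch, yaw] about the fixed x, y, z axes, in that order (R = Rz(yaw) Ry(pitch) Rx(roll)).
In Python, from station import ctrl gives the robot as it stands. The module is installed in compiled form; this text tells all that it offers.
- The arm moves only by the tool servo_tool, never from a script. Its argument "motion" is a list of rows, each a list of 5 numbers: the closure, from 0 (fully open) to 1 (shut), then the shift along the world's x, y, z in cm, then the turn about the world's z in degrees. A call has 1 to 20 rows; each row is the pose to reach, as a shift and turn from the pose commanded when the call began; what a row does not reach only later rows make up. A row lasts 1/8 s, in which the tool goes at most 62.5 mm and 10.7 degrees, less where a joint would pass 70% of its speed; a pose out of reach is approached as far as the arm can. A call with a gripper value outside its range is refused whole. The fingers move at their own pace and stop on an object; "squeeze" is the grip in N (left out, the last holds). Time passes only in rows, so rows that repeat a pose let the fingers close. It gives the time, the measured TCP pose, the force, the opening and the grip force at its end, in the units of the state.
- ctrl.get_obs(): the state, without advancing time (a new reading comes with each control period).
- ctrl.camera(name): name is "scene" or "top" or "wrist"; returns a dict with "image" (384x512x3 uint8, red, green, blue), "fx", "fy", "cx", "cy" (pixels), "camera_from_world" (4x4, takes a point from world to camera coordinates); the wrist camera has in their place "hand_eye" (4x4, takes a point from camera to tool coordinates, whose origin is the TCP and whose axes are the flange's). Camera axes: x right, y up, looking along -z (the intrinsics and any distortion apply to the point x, -y, -z); pixel columns grow to the right and rows downward; lengths in m; the calibration is good to about 2 mm. A picture is of the moment at which its call begins: read the wrist's pose just before it. There is no depth.
- ctrl.hand_in(): hands the job in; it is judged then, once.
The state is a dict: "time_s": time; "qpos": joint angles; "joint_vel": joint speeds; "tau": joint torques, N m; "ee_pos": TCP position; "eef_rot": TCP orientation; "force": force on the tool from outside, world axes, zero at the start; "moment": the same for the moment, N m; "grip_width": finger opening in m; "grip_force": force on a finger pad.
Only numpy, scipy, OpenCV 4.12 (cv2) and the standard library are available. Lean on these libraries where they do the work, as an engineer would, in place of code of your own. Each camera call takes 0.05 s, during which the arm holds its last target. There are 200 camera calls.

## Working session

There is one attempt and no reset: what is moved stays moved. The work goes in short steps, Python scripts to look and compute and a tool call to move; the robot and the scene stay as the last step left them, time stands still between calls to the robot, and variables do not carry over. Pictures are saved under pics/ and viewed, at most 10 in all, crops included, and the job is handed in when it is done.

Besides the shell and the picture viewer there is one more tool, called after "Request:" by a JSON object that holds its "api" and its "payload". servo_tool: Moves the arm, as the interface text tells. Its arguments: {"type":"object","properties":{"motion":{"type":"array","items":{"type":"array","items":{"type":"number"}}},"squeeze":{"type":"number"}},"required":["motion"]}

```bash
mkdir -p pics; cat > h.py <<'E'
import numpy as np, cv2, json
from station import ctrl
def snap(n,f):
    o=ctrl.get_obs(); c=ctrl.camera(n); cv2.imwrite(f'pics/{f}.png',c['image'][:,:,::-1])
    d={k:np.array(v).tolist() for k,v in c.items() if k!='image'}; d['pos']=np.array(o['ee_pos']).tolist(); d['rot']=np.array(o['eef_rot']).tolist()
    json.dump(d,open(f'pics/{f}.json','w')); return c,o
def w2c(f):
    from scipy.spatial.transform import Rotation as R
    d=json.load(open(f'pics/{f}.json'))
    if 'camera_from_world' in d: M=np.array(d['camera_from_world'])
    else:
        T=np.eye(4); T[:3,:3]=R.from_euler('xyz',d['rot']).as_matrix(); T[:3,3]=d['pos']
        M=np.linalg.inv(T@np.array(d['hand_eye']))
    return d,M
def px2w(f,u,v,z):
    d,M=w2c(f); W=np.linalg.inv(M)
    r=W[:3,:3]@np.array([(u-d['cx'])/d['fx'],-(v-d['cy'])/d['fy'],-1]); o=W[:3,3]
    return o+r*(z-o[2])/r[2]
def proj(f,p):
    d,M=w2c(f); q=M[:3,:3]@np.array(p)+M[:3,3]
    return d['cx']+d['fx']*q[0]/-q[2], d['cy']+d['fy']*-q[1]/-q[2]
E
python3 - <<'E'
from h import *
a,o=snap('top','top0'); b,_=snap('scene','sc0')
print({k:v for k,v in a.items() if k!='image'}); print(o)
print({k:v for k,v in b.items() if k!='image'})
im=cv2.imread('pics/top0.png'); cv2.imwrite('pics/top0b.png',cv2.resize(im,(800,600),interpolation=2))
E
```

```text
{'fx': 408.83470160969387, 'fy': 408.83470160969387, 'cx': 250.1979039331589, 'cy': 194.5482706118222, 'camera_from_world': array([[ 0.01275044, -0.99991242, -0.00354676,  0.02326578],
       [ 0.99428136,  0.01230236,  0.1060812 , -0.59218056],
       [-0.10602827, -0.00487906,  0.99435115, -0.95573763],
       [ 0.        ,  0.        ,  0.        ,  1.        ]])}
{'time_s': 0.0, 'qpos': array([-1.32658456e+00,  3.00527987e-01,  1.52162182e+00, -1.98913627e-05,
        1.32067454e+00, -6.66113446e-02]), 'joint_vel': array([-5.73350755e-05,  2.60537271e-03,  1.30179548e-03,  9.55027291e-04,
        2.52571781e-04, -2.51510859e-04]), 'tau': array([-8.33393233e-05, -5.31808519e+01, -3.52734196e+01,  7.08281645e-02,
        2.43591605e-02, -9.64658898e-05]), 'ee_pos': array([ 0.1681961 , -0.52361958,  0.40403774]), 'eef_rot': array([-3.14036241e+00, -6.27606272e-05,  3.10828009e-01]), 'force': array([ 0.22613444,  0.40849381, -1.12616301]), 'moment': array([-0.01547522, -0.05485346,  0.04418794]), 'grip_force': 0.0, 'grip_width': 0.09403755487149884}
{'fx': 453.7819404042575, 'fy': 453.7819404042575, 'cx': 261.7940469076118, 'cy': 177.57557656669616, 'camera_from_world': array([[ 0.69188235,  0.72199497, -0.00469846, -0.42834686],
       [-0.60444848,  0.58277308,  0.5431552 ,  0.30561069],
       [ 0.39489346, -0.37295952,  0.83961917, -1.40138399],
       [ 0.        ,  0.        ,  0.        ,  1.        ]])}
```

View pics/top0b.png

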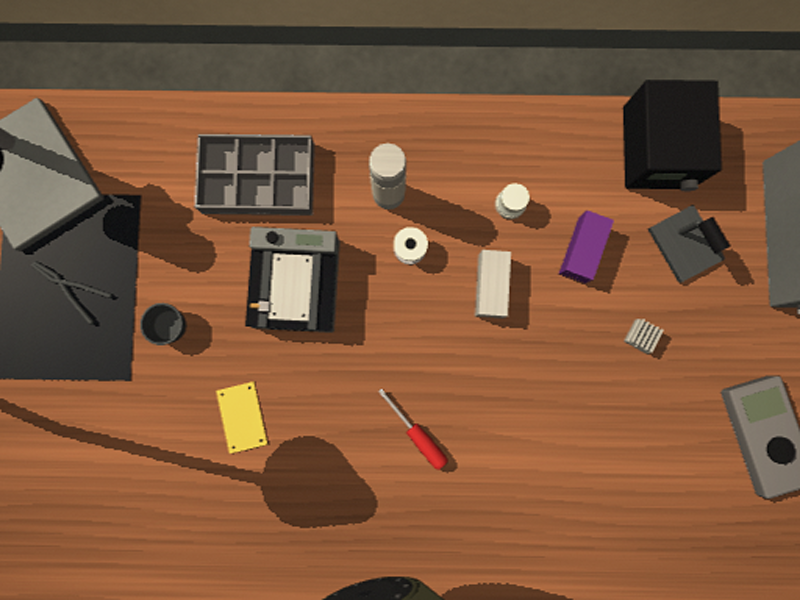

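View pics/sc0.png

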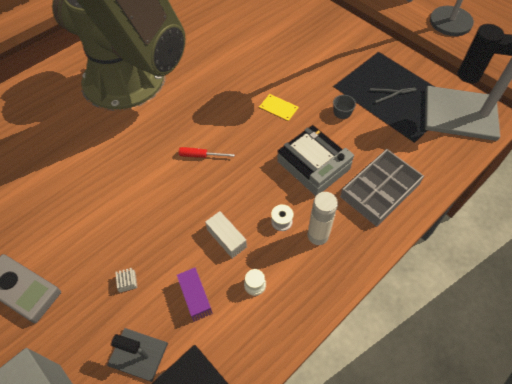

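The top view shows the preheater at about (290,280), opening toward the robot. The plate is on it, with the clamp on the left. The light heat sink is at (494,283), and the spool at (410,245) and can at (388,170) stand nearby. Next I'll enlarge this area.

```bash
python3 - <<'E'
from h import *
im=cv2.imread('pics/top0.png')[138:222,150:342]; cv2.imwrite('pics/topc.png',cv2.resize(im,None,fx=4,fy=4,interpolation=2))
E
```

```text
(no output)
```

View pics/topc.png

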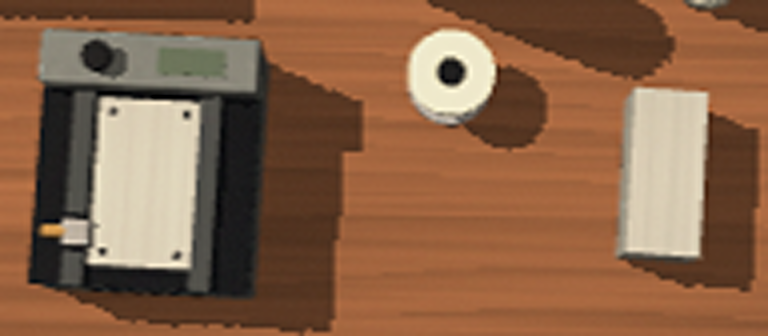

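```bash
python3 - <<'E'
from h import *
def w(u,v,z): return px2w('top0',150+(u-1.5)/4,138+(v-1.5)/4,z)
def rep(n,P,z):
    q=np.array([w(*p,z)[:2] for p in P]); print(n,q.round(4).tolist(),'c',q.mean(0).round(4),'sides',[round(float(np.linalg.norm(q[i]-q[i-1])),4) for i in range(len(q))])
    d=(q[0]+q[1]-q[2]-q[3]); print('  yaw deg',np.degrees(np.arctan2(d[1],d[0])).round(2))
rep('plate',[(101,98),(201,101),(188,270),(88,264)],.060)
rep('front',[(31,284),(253,297),(253,297),(31,284)],.0565)
rep('heatsink',[(636,88),(708,92),(700,258),(630,251)],.045)
for n,p,z in [('spool',(452,72),.04)]: print(n,w(*p,z))
for n,p,z in [('can',(388*.64,157*.64),.17),('jar',(516*.64,195*.64),.05),('drv tip',(381*.64,391*.64),.01)]: print(n,px2w('top0',*p,z))
E
```

```text
plate [[0.6638, 0.2098], [0.6627, 0.1506], [0.5624, 0.1556], [0.5652, 0.2142]] c [0.6135 0.1825] sides [0.0987, 0.0592, 0.1004, 0.0587]
  yaw deg -2.72
front [[0.5533, 0.248], [0.5473, 0.1175], [0.5473, 0.1175], [0.5533, 0.248]] c [0.5503 0.1827] sides [0.0, 0.1306, 0.0, 0.1306]
  yaw deg 14.04
heatsink [[0.6765, -0.1086], [0.6746, -0.1518], [0.5745, -0.1464], [0.5782, -0.1048]] c [ 0.6259 -0.1279] sides [0.0984, 0.0432, 0.1003, 0.0417]
  yaw deg -2.67
spool [0.68596775 0.00181742 0.04      ]
can [0.77818276 0.03658156 0.17      ]
jar [ 0.76141114 -0.1602514   0.05      ]
drv tip [0.45771219 0.04453664 0.01      ]
```

Request:
{"api": "servo_tool", "payload": {"motion": [[1, 46.5, 70.5, 0, -20.5], [1, 46.5, 70.5, 0, -20.5], [1, 46.5, 70.5, 0, -20.5], [1, 46.5, 70.5, 0, -20.5], [1, 46.5, 70.5, 0, -20.5], [1, 46.5, 70.5, 0, -20.5], [1, 46.5, 70.5, 0, -20.5], [1, 46.5, 70.5, 0, -20.5], [1, 46.5, 70.5, 0, -20.5], [1, 46.5, 70.5, 0, -20.5], [1, 46.5, 70.5, 0, -20.5], [1, 46.5, 70.5, 0, -20.5], [1, 46.5, 70.5, 0, -20.5], [1, 46.5, 70.5, 0, -20.5], [1, 46.5, 70.5, 0, -20.5], [1, 46.5, 70.5, 0, -20.5], [1, 46.5, 70.5, 0, -20.5], [1, 46.5, 70.5, 0, -20.5], [1, 46.5, 70.5, 0, -20.5]], "squeeze": 10}}

```text
time_s: 2.48
ee_pos: [0.6331, 0.181, 0.4049]
eef_rot: [-3.142, -0.0, -0.047]
force: [0.0, 0.4, 0.3]
grip_width: 0.0005
grip_force: 0.0
```

```bash
python3 - <<'E'
from h import *
c,o=snap('wrist','w1'); print(o['time_s'],o['ee_pos'],o['eef_rot'],o['force'],o['grip_width'],c['hand_eye'],c['fx'])
cv2.imwrite('pics/w1b.png',cv2.resize(cv2.imread('pics/w1.png'),(800,600),interpolation=2))
E
```

```text
2.475 [0.63308736 0.18096242 0.40492976] [-3.14150728e+00 -2.96862925e-04 -4.74391365e-02] [0.0171278  0.35776846 0.32011984] 0.0005122620903421856 [[-1.05730508e-03  9.73873194e-01  2.27090036e-01  6.52721558e-02]
 [ 9.99998544e-01  7.25585765e-04  1.54421137e-03 -1.22738488e-03]
 [ 1.33909276e-03  2.27091338e-01 -9.73872543e-01  2.02825247e-02]
 [ 0.00000000e+00  0.00000000e+00  0.00000000e+00  1.00000000e+00]] 284.2129045107949
```

View pics/w1b.png

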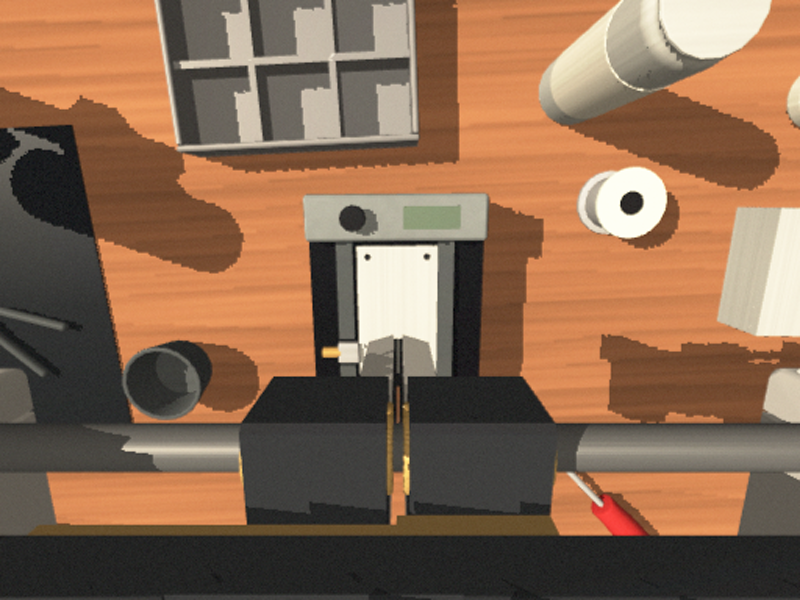

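The wrist view shows the guide aligned with the image, the plate's rear holes at (367,257) and (427,257), and the fingertips over the plate. I'll estimate the plate height from the two views.

```bash
python3 - <<'E'
from h import *
from scipy.optimize import least_squares
for (a,b) in [((367.5,257),(114,112)),((427,257),(187,115))]:
    t=(150+(b[0]-1.5)/4,138+(b[1]-1.5)/4); k=(a[0]*.64,a[1]*.64)
    f=lambda p:np.r_[np.subtract(proj('top0',p),t),np.subtract(proj('w1',p),k)]
    s=least_squares(f,[.65,.18,.06]); print(s.x,s.fun.round(2))
for u in (358,398,438): print(px2w('w1',u*.64,246*.64,.06))
E
```

```text
[0.65677129 0.20397171 0.05142589] [-0.24  0.08  0.12 -0.05]
[0.65500799 0.15952759 0.05466597] [-0.08  0.05  0.04 -0.02]
[0.66615548 0.20987624 0.06      ]
[0.66474557 0.18073758 0.06      ]
[0.66333603 0.15160639 0.06      ]
```

Request:
{"api": "servo_tool", "payload": {"motion": [[1, 0, 0, -4, 0], [1, 0, 0, -8, 0], [1, 0, 0, -12, 0], [1, 0, 0, -13.5, 0], [1, 0, 0, -13.5, 0], [1, 0, 0, -13.5, 0], [1, 0, 0, -13.5, 0]]}}

```text
time_s: 3.4
ee_pos: [0.6334, 0.1814, 0.2712]
eef_rot: [-3.141, -0.002, -0.047]
force: [-0.1, -0.1, 1.3]
grip_width: 0.0005
grip_force: 0.0
```

Request:
{"api": "servo_tool", "payload": {"motion": [[1, 0, 0, -0.6, 0], [1, 0, 0, -0.8, 0], [1, 0, 0, -0.8, 0], [1, 0, 0, -0.8, 0]]}}

```text
time_s: 3.9
ee_pos: [0.6332, 0.1813, 0.2617]
eef_rot: [-3.142, -0.0, -0.047]
force: [0.4, -1.0, -0.1]
grip_width: 0.0006
grip_force: 0.0
```

Request:
{"api": "servo_tool", "payload": {"motion": [[1, 0, 0, -0.025, 0], [1, 0, 0, -0.05, 0], [1, 0, 0, -0.05, 0]]}}

```text
time_s: 4.28
ee_pos: [0.6332, 0.1814, 0.2611]
eef_rot: [-3.142, 0.0, -0.047]
force: [0.1, -0.4, -0.6]
grip_width: 0.0005
grip_force: 0.0
```

Request:
{"api": "servo_tool", "payload": {"motion": [[1, 0, 0, -0.025, 0], [1, 0, 0, -0.05, 0], [1, 0, 0, -0.05, 0]]}}

```text
time_s: 4.65
ee_pos: [0.6332, 0.1813, 0.2606]
eef_rot: [3.142, 0.0, -0.047]
force: [0.4, 0.7, 0.5]
grip_width: 0.0004
grip_force: 0.0
```

Request:
{"api": "servo_tool", "payload": {"motion": [[1, 0, 0, -0.025, 0], [1, 0, 0, -0.05, 0], [1, 0, 0, -0.05, 0]]}}

```text
time_s: 5.03
ee_pos: [0.6332, 0.1813, 0.2601]
eef_rot: [3.142, 0.0, -0.047]
force: [-0.1, -0.1, 0.1]
grip_width: 0.0006
grip_force: 0.0
```

Request:
{"api": "servo_tool", "payload": {"motion": [[1, 0, 0, -0.025, 0], [1, 0, 0, -0.05, 0], [1, 0, 0, -0.05, 0]]}}

```text
time_s: 5.4
ee_pos: [0.6332, 0.1813, 0.2596]
eef_rot: [3.142, 0.0, -0.047]
force: [-0.3, 0.5, 0.0]
grip_width: 0.0006
grip_force: 0.0
```

Request:
{"api": "servo_tool", "payload": {"motion": [[1, 0, 0, -0.025, 0], [1, 0, 0, -0.05, 0], [1, 0, 0, -0.05, 0]]}}

```text
time_s: 5.78
ee_pos: [0.6332, 0.1814, 0.2591]
eef_rot: [-3.142, 0.0, -0.047]
force: [0.1, -0.5, 0.2]
grip_width: 0.0
grip_force: 0.0
```

Request:
{"api": "servo_tool", "payload": {"motion": [[1, 0, 0, -0.025, 0], [1, 0, 0, -0.05, 0], [1, 0, 0, -0.05, 0]]}}

```text
time_s: 6.15
ee_pos: [0.6332, 0.1814, 0.2586]
eef_rot: [3.142, 0.0, -0.047]
force: [0.6, 0.6, 0.5]
grip_width: 0.0006
grip_force: 0.0
```

Request:
{"api": "servo_tool", "payload": {"motion": [[1, 0, 0, -0.025, 0], [1, 0, 0, -0.05, 0], [1, 0, 0, -0.05, 0]]}}

```text
time_s: 6.52
ee_pos: [0.6332, 0.1813, 0.2581]
eef_rot: [-3.142, 0.0, -0.047]
force: [0.1, 0.8, 0.5]
grip_width: 0.0002
grip_force: 0.0
```

Request:
{"api": "servo_tool", "payload": {"motion": [[1, 0, 0, -0.025, 0], [1, 0, 0, -0.05, 0], [1, 0, 0, -0.05, 0]]}}

```text
time_s: 6.9
ee_pos: [0.6332, 0.1814, 0.2576]
eef_rot: [-3.142, 0.0, -0.047]
force: [1.0, 0.3, 0.6]
grip_width: 0.0002
grip_force: 0.0
```

Request:
{"api": "servo_tool", "payload": {"motion": [[1, 0, 0, -0.025, 0], [1, 0, 0, -0.05, 0], [1, 0, 0, -0.05, 0]]}}

```text
time_s: 7.28
ee_pos: [0.6332, 0.1814, 0.2571]
eef_rot: [3.142, 0.0, -0.047]
force: [-1.0, -1.0, -0.4]
grip_width: 0.0004
grip_force: 0.0
```

Request:
{"api": "servo_tool", "payload": {"motion": [[1, 0, 0, -0.025, 0], [1, 0, 0, -0.05, 0], [1, 0, 0, -0.05, 0]]}}

```text
time_s: 7.65
ee_pos: [0.6332, 0.1814, 0.2566]
eef_rot: [-3.142, 0.0, -0.047]
force: [-0.0, 0.2, 0.3]
grip_width: 0.0003
grip_force: 0.0
```

Request:
{"api": "servo_tool", "payload": {"motion": [[1, 0, 0, -0.025, 0], [1, 0, 0, -0.05, 0], [1, 0, 0, -0.05, 0]]}}

```text
time_s: 8.02
ee_pos: [0.6332, 0.1814, 0.2561]
eef_rot: [3.142, 0.0, -0.047]
force: [-0.5, -0.2, -0.3]
grip_width: 0.0006
grip_force: 0.0
```

Request:
{"api": "servo_tool", "payload": {"motion": [[1, 0, 0, -0.025, 0], [1, 0, 0, -0.04, 0], [1, 0, 0, -0.04, 0]]}}

```text
time_s: 8.4
ee_pos: [0.6332, 0.1814, 0.256]
eef_rot: [-3.142, -0.0, -0.047]
force: [-1.1, -1.0, 2.6]
grip_width: 0.0004
grip_force: 1.5
```

Request:
{"api": "servo_tool", "payload": {"motion": [[1, 0, 0, -0.03, 0], [1, 0, 0, -0.03, 0], [1, 0, 0, -0.03, 0]]}}

```text
time_s: 8.78
ee_pos: [0.6332, 0.1814, 0.2559]
eef_rot: [-3.141, -0.0, -0.047]
force: [-1.6, 0.0, 5.7]
grip_width: 0.0006
grip_force: 2.6
```

Request:
{"api": "servo_tool", "payload": {"motion": [[1, 0, 0, -0.02, 0], [1, 0, 0, -0.035, 0], [1, 0, 0, -0.035, 0]]}}

```text
time_s: 9.15
ee_pos: [0.6332, 0.1813, 0.2557]
eef_rot: [-3.141, -0.001, -0.047]
force: [-2.4, -0.7, 7.3]
grip_width: 0.0001
grip_force: 3.6
```

```bash
python3 - <<'E'
from h import *
for i in range(4): ctrl.camera('wrist'); print(ctrl.get_obs()['force'].round(2))
E
```

```text
[-2.77 -1.53  7.34]
[-4.85 -1.66  6.69]
[-2.65  0.02  6.55]
[-2.55 -0.34  6.54]
```

Request:
{"api": "servo_tool", "payload": {"motion": [[1, 0, 0, -0.025, 0], [1, -0.1, 0, -0.03, 0], [1, -0.3, 0.01, -0.03, 0], [1, -0.5, 0.02, -0.03, 0], [1, -0.7, 0.03, -0.03, 0], [1, -0.9, 0.04, -0.03, 0]]}}

```text
time_s: 10.1
ee_pos: [0.6246, 0.1817, 0.2557]
eef_rot: [-3.141, -0.003, -0.047]
force: [5.5, -1.0, 5.5]
grip_width: 0.0002
grip_force: 2.7
```

```bash
python3 - <<'E'
from h import *
for i in range(3): c,o=snap('wrist',f'd{i}'); print(o['time_s'],o['ee_pos'].round(4),o['force'].round(2))
for i,n in enumerate(('w1',)): pass
im=cv2.imread('pics/d2.png'); cv2.imwrite('pics/d2b.png',cv2.resize(im[100:270,130:370],None,fx=3.3,fy=3.3,interpolation=2))
E
```

```text
10.1 [0.6246 0.1817 0.2557] [ 5.5  -0.96  5.48]
10.15 [0.6244 0.1817 0.2557] [ 3.92 -0.63  5.37]
10.2 [0.6245 0.1818 0.2557] [ 3.78 -0.64  5.86]
```

View pics/d2b.png

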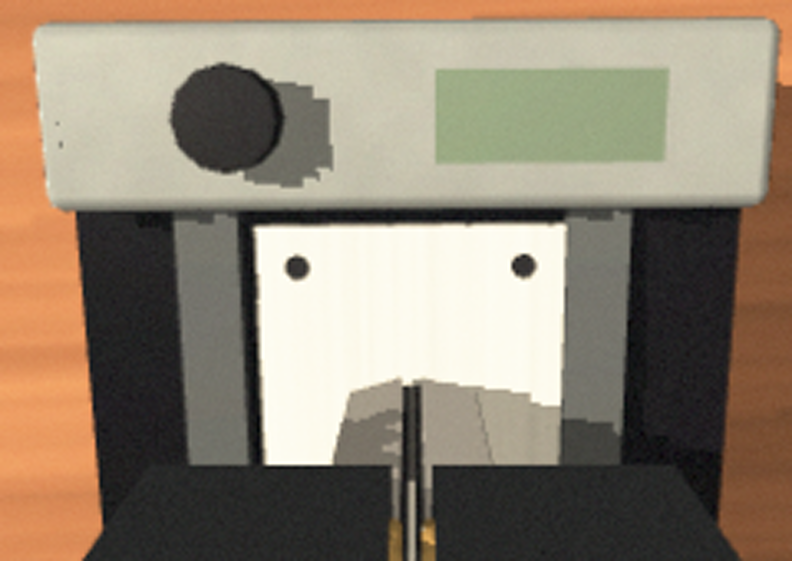

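The plate's rear edge is at crop row 224, with the holes at (297,266) and (523,266). I'll compute how far it moved.

```bash
python3 - <<'E'
from h import *
print(px2w('d2',130+297/3.3,100+266/3.3,.057),px2w('d2',130+523/3.3,100+266/3.3,.057),px2w('d2',130+410/3.3,100+224/3.3,.057))
print(px2w('w1',367.5*.64,257*.64,.057),px2w('w1',427*.64,257*.64,.057),px2w('w1',398*.64,246*.64,.057))
E
```

```text
[0.65812141 0.20373217 0.057     ] [0.65603441 0.16007173 0.057     ] [0.66523552 0.18150338 0.057     ]
[0.65741433 0.20369311 0.057     ] [0.65528761 0.15970769 0.057     ] [0.66443506 0.18075276 0.057     ]
```

Request:
{"api": "servo_tool", "payload": {"motion": [[1, 0, 0, -0.02, 0], [1, 0, 0, -0.04, 0], [1, -0.15, 0.01, -0.04, 0], [1, -0.35, 0.02, -0.04, 0], [1, -0.6, 0.03, -0.04, 0]]}}

```text
time_s: 10.88
ee_pos: [0.6188, 0.1819, 0.2556]
eef_rot: [-3.141, -0.004, -0.047]
force: [6.3, -1.1, 6.6]
grip_width: 0.0004
grip_force: 3.4
```

```bash
cat >> h.py <<'E'
def hole(f):
    im=cv2.imread(f'pics/{f}.png',0); d,M=w2c(f); out=[]
    m=cv2.morphologyEx((im>150).astype('uint8'),cv2.MORPH_OPEN,np.ones((3,3)))
    for t in (90,120):
        n,l,s,c=cv2.connectedComponentsWithStats((im<t).astype('uint8'))
        out=[c[i] for i in range(1,n) if 15<s[i,4]<120 and s[i,2]<12 and s[i,3]<12 and 190<c[i][0]<320 and im[max(0,int(c[i][1])-8):int(c[i][1])+9,int(c[i][0])-8:int(c[i][0])+9].mean()>150]
        if len(out)>=2: break
    return [px2w(f,*c,.057).round(4) for c in out]
E
python3 - <<'E'
from h import *
print('ref',hole('d2'))
for i in range(3): c,o=snap('wrist',f'e{i}'); print(o['time_s'],o['ee_pos'].round(4),o['force'].round(2),hole(f'e{i}'))
E
```

```text
ref [array([0.6565, 0.1603, 0.057 ]), array([0.6582, 0.204 , 0.057 ])]
10.875 [0.6188 0.1819 0.2556] [ 6.26 -1.11  6.58] [array([0.651 , 0.1605, 0.057 ]), array([0.6528, 0.2042, 0.057 ])]
10.925 [0.6186 0.182  0.2556] [ 4.73 -1.14  6.59] [array([0.6508, 0.1605, 0.057 ]), array([0.6525, 0.2043, 0.057 ])]
10.975 [0.6186 0.182  0.2556] [4.67 0.67 8.21] [array([0.6508, 0.1605, 0.057 ]), array([0.6525, 0.2043, 0.057 ])]
```

Request:
{"api": "servo_tool", "payload": {"motion": [[1, 0, 0, -0.02, 0], [1, -0.2, 0.01, -0.02, 0], [1, -0.4, 0.02, -0.02, 0], [1, -0.7, 0.03, -0.02, 0], [1, -1.0, 0.05, -0.02, 0], [1, -1.3, 0.06, -0.02, 0], [1, -1.6, 0.07, -0.02, 0], [1, -1.9, 0.09, -0.02, 0], [1, -2.2, 0.1, -0.02, 0]]}}

```text
time_s: 12.15
ee_pos: [0.5968, 0.1829, 0.2555]
eef_rot: [-3.141, -0.004, -0.047]
force: [6.4, -2.0, 7.8]
grip_width: 0.0005
grip_force: 3.9
```

```bash
python3 - <<'E'
from h import *
for i in range(3): c,o=snap('wrist',f'g{i}'); print(o['time_s'],o['ee_pos'].round(4),o['force'].round(2),hole(f'g{i}'))
E
```

```text
12.15 [0.5968 0.1829 0.2555] [ 6.38 -2.05  7.84] [array([0.6291, 0.1614, 0.057 ]), array([0.6308, 0.2052, 0.057 ])]
12.2 [0.5966 0.1829 0.2556] [ 5.11 -1.55  7.86] [array([0.6288, 0.1614, 0.057 ]), array([0.6305, 0.2052, 0.057 ])]
12.25 [0.5966 0.1829 0.2555] [ 3.82 -2.11  9.96] [array([0.6289, 0.1615, 0.057 ]), array([0.6305, 0.2052, 0.057 ])]
```

Request:
{"api": "servo_tool", "payload": {"motion": [[1, -0.2, 0.01, 0, 0], [1, -0.5, 0.02, 0, 0], [1, -0.8, 0.04, 0, 0], [1, -1.1, 0.05, 0, 0], [1, -1.4, 0.06, 0, 0], [1, -1.7, 0.08, 0, 0], [1, -2.0, 0.09, 0, 0], [1, -2.3, 0.1, 0, 0], [1, -2.3, 0.1, 0, 0], [1, -2.3, 0.1, 0, 0]]}}

```text
time_s: 13.55
ee_pos: [0.5737, 0.1839, 0.2555]
eef_rot: [-3.141, -0.003, -0.047]
force: [2.8, -2.1, 9.9]
grip_width: 0.0004
grip_force: 4.9
```

```bash
python3 - <<'E'
from h import *
c,o=snap('wrist','k0'); print(o['time_s'],o['ee_pos'].round(4),o['force'].round(2),hole('k0'))
E
```

```text
13.55 [0.5737 0.1839 0.2555] [ 2.77 -2.14  9.95] [array([0.6058, 0.1624, 0.057 ]), array([0.6075, 0.2061, 0.057 ])]
```

Request:
{"api": "servo_tool", "payload": {"motion": [[1, 0, 0, 0.2, 0], [0.5, 0, 0, 2, 0], [0, -2, 0, 6, 0], [0, -8, 0, 10, 0], [0, -13, 0, 12, 0], [0, -13, 0, 12, 0], [0, -13, 0, 12, 0], [0, -13, 0, 12, 0]]}}

```text
time_s: 14.6
ee_pos: [0.4439, 0.184, 0.3736]
eef_rot: [3.141, 0.001, -0.047]
force: [0.8, 0.4, -0.4]
grip_width: 0.0668
grip_force: 0.0
```

```bash
python3 - <<'E'
from h import *
a,o=snap('wrist','w2'); snap('top','top2'); print(o['ee_pos'],o['force'],o['grip_width'])
im=cv2.imread('pics/w2.png'); im2=cv2.imread('pics/top2.png')[138:234,150:342]
cv2.imwrite('pics/both.png',np.vstack([cv2.resize(im[:140,120:392],(800,412)[:2],interpolation=2)[:300],np.pad(cv2.resize(im2,(600,300),interpolation=2),((0,0),(0,200),(0,0)))]))
E
```

```text
[0.44392959 0.18403218 0.37358257] [ 0.82923532  0.42063411 -0.38937135] 0.06684313633629585
```

View pics/both.png

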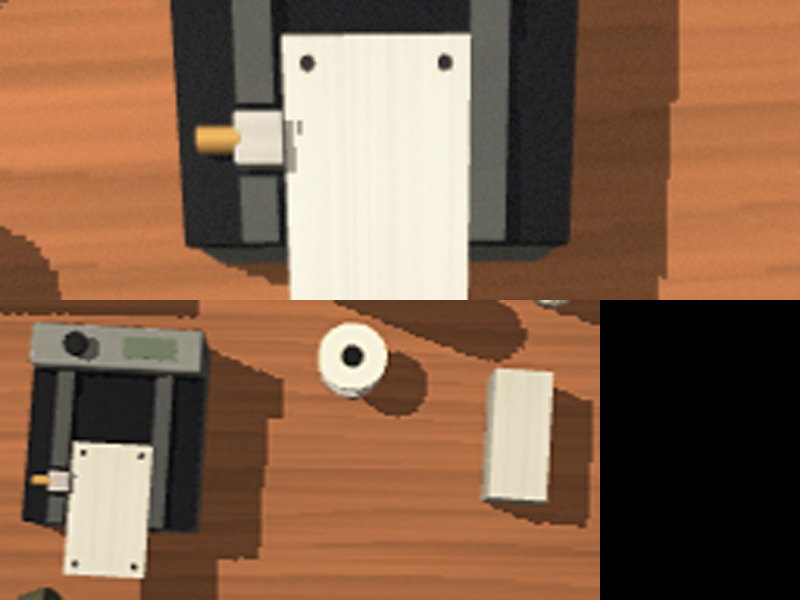

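The plate now overhangs the front edge and lies flat. In the wrist crop its rear edge is at row 34 and the front edge at row 243. In the lower top-camera crop its corners are at about (73,441), (153,446), (144,578) and (65,572).

```bash
python3 - <<'E'
from h import *
W=lambda u,v,z: px2w('w2',120+u/2.941,v/2.941,z).round(4)
T=lambda u,v,z: px2w('top2',150+(u-1)/3.125,138+(v-300-1)/3.125,z).round(4)
print('w rear',W(281,34,.057),W(470,34,.057),'edge',W(186,243,.054),W(570,242,.054),'sides@row240',W(290,240,.057),W(468,240,.057))
q=[T(*p,.057) for p in [(73,441),(153,446),(144,578),(65,572)]]; print('t',q,np.mean(q,0),'edge',T(24,520,.054),T(198,531,.054))
E
```

```text
w rear [0.6151 0.2134 0.057 ] [0.6122 0.1537 0.057 ] edge [0.555  0.2507 0.054 ] [0.5491 0.1215 0.054 ] sides@row240 [0.5538 0.2153 0.057 ] [0.551  0.1561 0.057 ]
t [array([0.6148, 0.2131, 0.057 ]), array([0.6117, 0.1525, 0.057 ]), array([0.5122, 0.1567, 0.057 ]), array([0.516 , 0.2158, 0.057 ])] [0.563675 0.184525 0.057   ] edge [0.5547 0.2486 0.054 ] [0.5481 0.1174 0.054 ]
```

Request:
{"api": "servo_tool", "payload": {"motion": [[0, 4, 0.25, 0, 0], [0, 8.6, 0.25, 0, 0], [0, 8.6, 0.25, -3, 0], [0, 8.6, 0.25, -6, 0], [0, 8.6, 0.25, -8, 0], [0, 8.6, 0.25, -8, 0], [0, 8.6, 0.25, -8, 0]]}}

```text
time_s: 15.58
ee_pos: [0.5296, 0.1866, 0.2948]
eef_rot: [-3.141, -0.001, -0.047]
force: [0.2, 0.4, 0.8]
grip_width: 0.0942
grip_force: 0.0
```

Request:
{"api": "servo_tool", "payload": {"motion": [[0, 0, 0, -2, 0], [0, 0, 0, -4, 0], [0, 0, 0, -5.55, 0], [0, 0, 0, -5.55, 0], [0, 0, 0, -5.55, 0]]}}

```text
time_s: 16.2
ee_pos: [0.5295, 0.1866, 0.2396]
eef_rot: [-3.141, -0.001, -0.047]
force: [0.7, 0.5, 0.4]
grip_width: 0.0941
grip_force: 0.0
```

Request:
{"api": "servo_tool", "payload": {"motion": [[0.25, 0, 0, 0, 0], [0.3, 0, 0, 0, 0], [0.4, 0, 0, 0, 0], [0.5, 0, 0, 0, 0], [0.5, 0, 0, 0, 0], [0.5, 0, 0, 0, 0], [0.5, 0, 0, 0, 0]], "squeeze": 20}}

```text
time_s: 17.08
ee_pos: [0.5292, 0.1865, 0.2387]
eef_rot: [3.141, 0.0, -0.047]
force: [-0.9, -1.8, 0.9]
grip_width: 0.0596
grip_force: 20.0
```

Request:
{"api": "servo_tool", "payload": {"motion": [[0.5, -0.4, 0.02, 0, 0], [0.5, -0.9, 0.04, 0, 0], [0.5, -1.5, 0.07, 0, 0], [0.5, -2.1, 0.1, 0, 0], [0.5, -2.7, 0.13, 0, 0], [0.5, -3.3, 0.16, 0, 0], [0.5, -3.9, 0.18, 0, 0], [0.5, -4.5, 0.21, 0, 0], [0.5, -5.2, 0.25, 0, 0], [0.5, -6, 0.28, 0, 0], [0.5, -6.8, 0.32, 0, 0], [0.5, -7.5, 0.35, 0, 0], [0.5, -7.5, 0.35, 0, 0]]}}

```text
time_s: 18.7
ee_pos: [0.4538, 0.1901, 0.2388]
eef_rot: [-3.142, 0.0, -0.047]
force: [-0.7, -0.5, -1.4]
grip_width: 0.0594
grip_force: 20.0
```

Request:
{"api": "servo_tool", "payload": {"motion": [[0.5, 0, 0, 0.5, 0], [0.5, 0, 0, 1.5, 0], [0.5, 0, 0, 3, 0], [0.5, 0, 0, 5, 0], [0.5, 0, 0, 7, 0], [0.5, 0, 0, 7, 0], [0.5, 0, 0, 7, 0]]}}

```text
time_s: 19.58
ee_pos: [0.4541, 0.19, 0.3084]
eef_rot: [3.141, 0.0, -0.047]
force: [0.3, 0.1, -0.9]
grip_width: 0.0593
grip_force: 20.0
```

```bash
python3 - <<'E'
from h import *
a,o=snap('wrist','w3'); snap('scene','s3'); print(o['time_s'],o['ee_pos'],o['force'],o['grip_width'],o['grip_force'])
im=cv2.imread('pics/w3.png'); im2=cv2.imread('pics/s3.png')[60:210,200:400]
cv2.imwrite('pics/b3.png',np.hstack([cv2.resize(im,(400,300)),cv2.resize(im2,(400,300),interpolation=2)]))
E
```

```text
19.575 [0.45405075 0.18998853 0.30837828] [ 0.27911716  0.13728268 -0.86896298] 0.05929362291776498 19.999757409095764
```

View pics/b3.png

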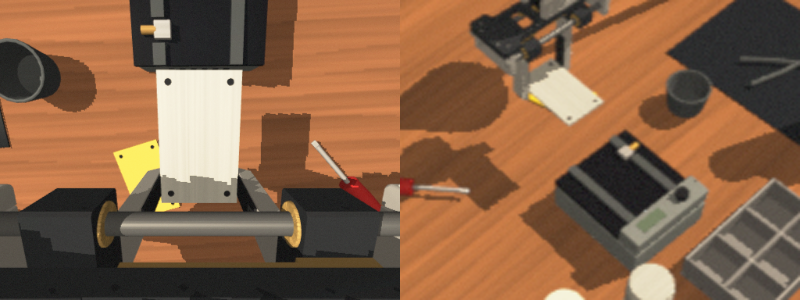

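The plate is held, clear of the preheater and roughly level. Its holes in the left half are at (168,82), (231,82), (171,194) and (227,194). I'll solve its pose relative to the tool.

```bash
python3 - <<'E'
from h import *
im=cv2.imread('pics/w3.png',0); d,M=w2c('w3')
pts=[]
for u,v in [(168,82),(231,82),(227,194),(171,194)]:
    x,y=int(u*1.28),int(v*1.28); p=im[y-7:y+8,x-7:x+8].astype(float); t=(np.percentile(p,5)+np.median(p))/2; w=np.clip(t-p,0,None)
    yy,xx=np.mgrid[-7:8,-7:8]; pts.append((x+(w*xx).sum()/w.sum(),y+(w*yy).sum()/w.sum()))
print(np.round(pts,2))
K=np.array([[d['fx'],0,d['cx']],[0,d['fy'],d['cy']],[0,0,1]])
P=np.array([[42,22,0],[42,-22,0],[-42,-22,0],[-42,22,0]])/1000.
ok,rv,tv=cv2.solvePnP(P,np.array(pts),K,None)
rp=cv2.projectPoints(P,rv,tv,K,None)[0][:,0]; print('res',(rp-pts).round(2).tolist())
F=np.diag([1,-1,-1]); R=F@cv2.Rodrigues(rv)[0]; t=F@tv[:,0]; H=np.array(d['hand_eye'])
Rt=H[:3,:3]@R; tt=H[:3,:3]@t+H[:3,3]; print('tool frame centre',tt.round(4),'\n',Rt.round(3))
Wm=np.linalg.inv(M); print('world c',(Wm[:3,:3]@t+Wm[:3,3]).round(4),'world x axis',(Wm[:3,:3]@R)[:,0].round(3))
# assume level plate at z from PnP mean: hole positions
z=.123
q=np.array([px2w('w3',*p,z)[:2] for p in pts]); print(q.round(4).tolist(), q.mean(0).round(4)); e=q[0]+q[1]-q[2]-q[3]; print(np.degrees(np.arctan2(e[1],e[0])),np.linalg.norm(e)/2,np.linalg.norm(q[0]-q[1]),np.linalg.norm(q[2]-q[3]))
E
```

```text
[[214.38 104.15]
 [294.57 104.31]
 [290.05 247.34]
 [218.36 247.11]]
res [[0.0, 0.02], [0.01, -0.01], [0.01, -0.01], [-0.02, -0.0]]
tool frame centre [ 0.0355 -0.0015  0.1829] 
 [[ 1.     0.003  0.008]
 [ 0.003 -1.    -0.002]
 [ 0.008  0.002 -1.   ]]
world c [0.4895 0.1898 0.1254] world x axis [ 0.999 -0.05  -0.008]
[[0.5327, 0.2099], [0.5305, 0.1654], [0.4452, 0.1696], [0.4474, 0.2143]] [0.4889 0.1898]
-2.861760611735793 0.08539612620753245 0.04456380552361778 0.04474131489041468
```

Request:
{"api": "servo_tool", "payload": {"motion": [[0.5, 0, -1, 1, 0], [0.5, 1.5, -4, 2, 0], [0.5, 3.5, -8, 2, 0], [0.5, 5.2, -12, 2, 0], [0.5, 7, -16, 2, 0], [0.5, 8.7, -20, 2, 0], [0.5, 10.4, -24, 2, 0], [0.5, 12, -28, 2, 0], [0.5, 13.2, -30.5, 2, 0], [0.5, 13.7, -31.6, 2, 0], [0.5, 13.7, -31.6, 2, 0], [0.5, 13.7, -31.6, 0, 0], [0.5, 13.7, -31.6, -2, 0], [0.5, 13.7, -31.6, -4, 0], [0.5, 13.7, -31.6, -4, 0], [0.5, 13.7, -31.6, -4, 0]]}}

```text
time_s: 21.68
ee_pos: [0.5913, -0.1254, 0.2698]
eef_rot: [3.141, -0.001, -0.046]
force: [0.5, 0.8, -0.5]
grip_width: 0.0596
grip_force: 20.0
```

```bash
python3 - <<'E'
from h import *
a,o=snap('wrist','w4'); snap('top','t4'); print(o['time_s'],o['ee_pos'],o['eef_rot'],o['force'],o['grip_width'],o['grip_force'])
im=cv2.imread('pics/w4.png'); im2=cv2.imread('pics/t4.png')[120:240,260:420]
cv2.imwrite('pics/b4.png',np.hstack([cv2.resize(im,(400,300)),cv2.resize(im2,(400,300),interpolation=2)]))
E
```

```text
21.675 [ 0.59128552 -0.12540743  0.26976517] [ 3.14141733e+00 -1.07467193e-03 -4.62925429e-02] [ 0.50558656  0.77809492 -0.47877938] 0.05956714503943918 19.9997878074646
```

View pics/b4.png

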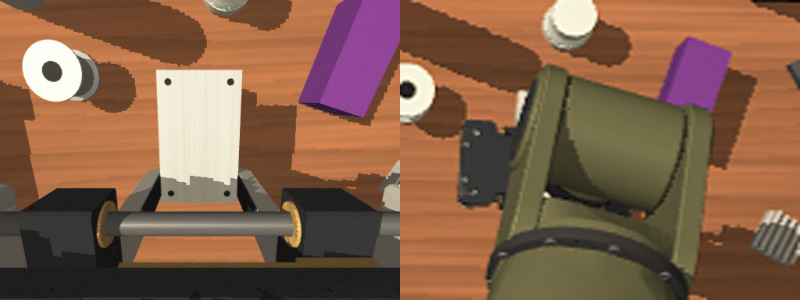

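The plate covers the heat sink completely and nothing else is near it. I'll lower it now.

Request:
{"api": "servo_tool", "payload": {"motion": [[0.5, 0, 0, -1.5, 0], [0.5, 0, 0, -2.8, 0], [0.5, 0, 0, -3.6, 0], [0.5, 0, 0, -3.7, 0], [0.5, 0, 0, -3.7, 0]]}}

```text
time_s: 22.4
ee_pos: [0.5913, -0.126, 0.2318]
eef_rot: [3.142, -0.0, -0.047]
force: [-0.7, -1.2, 0.4]
grip_width: 0.0596
grip_force: 20.0
```

Request:
{"api": "servo_tool", "payload": {"motion": [[0.5, 0, 0, -0.1, 0], [0.5, 0, 0, -0.18, 0], [0.5, 0, 0, -0.22, 0], [0.5, 0, 0, -0.22, 0]]}}

```text
time_s: 22.9
ee_pos: [0.5913, -0.126, 0.2304]
eef_rot: [3.141, -0.001, -0.047]
force: [-3.8, 0.7, 7.7]
grip_width: 0.0596
grip_force: 20.0
```

Request:
{"api": "servo_tool", "payload": {"motion": [[0.5, 0, 0, 0.05, 0], [0.5, 0, 0, 0.05, 0], [0.5, 0, 0, 0.05, 0]], "squeeze": 5}}

```text
time_s: 23.28
ee_pos: [0.5913, -0.126, 0.2302]
eef_rot: [3.142, -0.0, -0.047]
force: [0.4, -0.1, 4.8]
grip_width: 0.0597
grip_force: 5.0
```

Request:
{"api": "servo_tool", "payload": {"motion": [[0.34, 0, 0, 0, 0], [0.3, 0, 0, 0, 0], [0.2, 0, 0, 0, 0], [0, 0, 0, 0, 0], [0, 0, 0, 0, 0], [0, 0, 0, 0, 0], [0, 0, 0, 0, 0]]}}

```text
time_s: 24.15
ee_pos: [0.5912, -0.1259, 0.23]
eef_rot: [3.142, 0.0, -0.047]
force: [0.0, 0.5, 0.4]
grip_width: 0.0941
grip_force: 0.0
```

Request:
{"api": "servo_tool", "payload": {"motion": [[0, 0, 0, 1, 0], [0, 0, 0, 3, 0], [0, 0, 0, 6, 0], [0, -4, 0, 10, 0], [0, -10, 0, 14, 0], [0, -15, 0, 14, 0], [0, -15, 0, 14, 0], [0, -15, 0, 14, 0], [0, -15, 0, 14, 0]]}}

```text
time_s: 25.28
ee_pos: [0.442, -0.126, 0.3702]
eef_rot: [3.142, -0.0, -0.047]
force: [0.6, -0.4, 0.0]
grip_width: 0.0941
grip_force: 0.0
```

```bash
python3 - <<'E'
from h import *
a,o=snap('wrist','w5'); snap('top','t5'); print(o['time_s'],o['ee_pos'],o['force'],o['grip_width'],o['grip_force'])
im=cv2.imread('pics/w5.png'); im2=cv2.imread('pics/t5.png')[138:222,270:382]
cv2.imwrite('pics/b5.png',np.hstack([cv2.resize(im,(400,300)),cv2.resize(im2,(400,300),interpolation=2)]))
E
```

```text
25.275 [ 0.44201446 -0.12598915  0.3701594 ] [ 0.64854978 -0.42746264  0.03483819] 0.09414058542751369 0.0
```

View pics/b5.png

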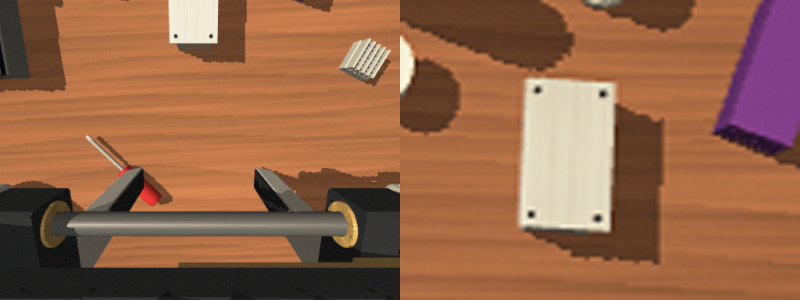

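The plate lies flat on the heat sink. Its holes are at (537,90), (603,94), (598,218) and (531,214). I'll check centring, then hand in if it is within tolerance.

```bash
python3 - <<'E'
from h import *
q=np.array([px2w('t5',270+(u-400-1.3)/3.571,138+(v-1.3)/3.571,.048)[:2] for u,v in [(537,90),(603,94),(598,218),(531,214)]])
e=q[0]+q[1]-q[2]-q[3]; c=q.mean(0); dd=np.linalg.norm(c-[.6259,-.1279]); yaw=np.degrees(np.arctan2(e[1],e[0])); print(c,dd,yaw)
if dd<.006 and abs(yaw+2.7)<4: print(ctrl.hand_in())
E
```

```text
[ 0.62524747 -0.12678458] 0.001292267724505561 -2.76637366967177
the job is handed in; nothing more can be done
None
```

The job is handed in: the plate lies flat and released on the long heat sink, about 1 mm off centre and lined up to within about 0.1° by the top camera. The largest pressing force I read was about 10 N, and I left the other things on the bench alone.

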